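# Cover the pigment pot on the mask painter's table

## Task

The flat black wooden cover lying on the little bench belongs on the wide-mouthed pot at one end of the bench. Put the cover on that pot, in its rim, then press it firmly down until its stiff seat stops and the cover is fully home and level, and let go. Do not drop or overturn the cover, do not force it hard, do not shove the pot along the table, and leave the other pot and everything else where it is.

Things in the scene. Friction and masses are not known exactly. Their poses are not given: they have to be found in the camera images.
- cover_center (a point): Centre (half-way up) of the loose cover: a plain black lacquered wooden disc, 140 mm diameter, 16 mm thick, no knob, edges slightly chamfered, about 0.14 to 0.28 kg. It lies flat on the bench at the start. z is its axis (up).
- bench: Fixed low wooden bench, 250 mm (its x) by 220 mm (its y), flat top 71 mm above the table. Origin on the table under its middle; its x and y axes are level. One pot stands at its +y end, the other at its -y end, in either order, with a gap of 2 to 8 mm; bench and pots together stand turned by up to 0.25 rad.
- wide_pot_mouth (a point): Mouth centre of the wide pot at rim-top height, 70 mm up. Loose white ceramic, 1 kg, 168 mm outer diameter, mouth 147 mm (3 mm play round the cover); side push of 4 to 8 N slides it. Cork seat ring inside, 145 mm outer, 92 mm inner. A cover slid over from the bench first dips its leading edge, and drops in level when centred. Home: cover centre 4 mm below this point, cover top 4 mm above the rim.
- seat_ring (a joint): How far the cork seat ring of the wide pot is pushed down, m. 0: ring top 4 mm below the rim; 0.008: its stop, ring top 12 mm below the rim. It starts between 0 and 0.003, so a cover that has only dropped in stands 5 to 8 mm too high (its centre 1 to 4 mm above the rim top). It gives way only under about 7 N downward and stays where it is pushed.
- narrow_pot: The other loose white ceramic pot, 168 mm outer diameter, 60 mm high, thick-walled, mouth only 108 mm: the cover does not fit it. Origin under its middle. Leave alone.
- sanding_block: Loose cork block, 22 x 100 x 14 mm, lying on the bench along its +x edge. Origin under its middle. Leave alone.
- dish: Loose small blue bowl, 70 mm diameter, 22 mm high, on the table on the table left of the bench. Leave alone.
- mask_a: Loose white painted mask lying face up, about 240 x 136 x 65 mm, beyond the bench. Leave alone.
- mask_b: Loose blue painted mask lying face up, about 240 x 136 x 65 mm, beyond the bench. Leave alone.
- brush_jar: Loose brass jar of brushes, 72 mm diameter, 240 mm high with the brushes, at the left side. Leave alone.
- water_bottle: Loose clear bottle, 64 mm diameter, 190 mm high, at the right side. Leave alone.

How it is judged (in metres and radians):
At the end, for the whole second after the job is handed in: The cover lies in the rim of the wide pot, centred to 6 mm, level to 0.03 rad, its centre between 2.2 and 7 mm below the rim top (4 mm when fully home), the seat ring pushed down by more than 6.3 mm of its 8 mm; the cover is at rest (horizontal distance between cover_center and wide_pot_mouth below 0.006 m and z of cover_center in the frame of wide_pot_mouth between -0.007 and -0.0022 m and angle between cover_center's own z axis and vertical below 0.03 rad and value of joint seat_ring above 0.0063 m and linear speed of cover below 0.02 m/s); the robot touches nothing.
It fails at once if the wide pot is shoved more than 20 mm from where it stood (distance of wide_pot_mouth from where it was at the start of the episode above 0.02 m).
It fails at once if the cover falls off (its centre comes below 50 mm above the table) (height (world z) of cover_center below 0.05 m).
It fails at once if the cover is tipped by more than 0.5 rad (angle between cover_center's own z axis and vertical above 0.5 rad).
It fails at once if the cover is pressed with more than 50 N (contact force between the fingers and cover above 50 N).
It fails at once if the other pot, the sanding block, the dish, a mask, the brush jar or the bottle is moved by more than 30 mm (distance of any of narrow_pot, sanding_block, dish, mask_a, mask_b, brush_jar, water_bottle from where it was at the start of the episode above 0.03 m).
It also fails if it takes over 45 s, if anything falls off the work surface, if the arm or the gripper's body presses on something with over 40 N, if the wrist force passes 120 N, or if a joint passes its speed limit or range.

## Robot

A 6-joint arm with a two-finger parallel gripper is mounted at the origin on the work surface. World frame = base frame: x ahead of the robot, y to its left, z up, the work surface at z = 0. Lengths are in mm, angles in degrees, forces in N, time in s.
With the tool pointing down it reaches from about 250 to 775 mm from the base axis. Payload 8.9 kg.
Tool frame: the origin (TCP) lies at the very end of the fingers, on their centre line; the grasp point (between the pads) lies 19 mm behind it; z points along the fingers, y is the line along which they close (so a half turn about z gives the same grasp; the last joint's range is limited). The gripper opens to 85 mm and grips with 20 to 120 N. Pads are 22 mm wide; open, the fingers measure 114 mm over their backs; the gripper's body (76 mm by 85 mm) begins 54 mm behind the grasp point. The pads swing forward as they close: fully open they stand 13 mm farther back than shut.
Start: joints at [66.331, 16.656, -8.789, 64.555, 0, 82.019], TCP at [141.95, 505.444, 231.305] pointing down, gripper open.
Joint ranges: [-144.48, 144.48], [-52.06, 99.96], [-74.48, 78.29], [-112.23, 115.85], [-86.99, 84.42], [-180, 180]. Speed limits (degrees/s): [127.2, 127.2, 159.86, 180, 180, 180].

## Interface

Orientations are given as [roll, pitch, yaw] about the fixed x, y, z axes, in that order (R = Rz(yaw) Ry(pitch) Rx(roll)).
In Python, from station import arm, viewer gives the robot as it stands. The module is installed in compiled form; this text tells all that it offers.
- The arm moves only by the shell command python3 -m inch 'ROWS' [OPENING] [FORCE]. ROWS is JSON, a list that holds one entry, the list of rows, each a list of 6 numbers: the shift along the tool's x, y, z in cm, then the turn, a rotation vector about the tool's x, y, z in degrees. In form: [[[dx, dy, dz, wx, wy, wz], ...]]. A call has 1 to 12 rows; each row is the pose to reach, as a shift and turn from the pose commanded when the call began, along the tool's axes at that moment; what a row does not reach only later rows make up. A row lasts 1/12 s, in which the tool goes at most 41.7 mm and 7.16 degrees, less where a joint would pass 70% of its speed; a pose out of reach is approached as far as the arm can. A call with a gripper value outside its range is refused whole. OPENING is the opening, from -1 (shut) to 1 (fully open), so that 0 is half open, set as the call begins (- or left out, the last holds). The fingers move at their own pace and stop on an object; FORCE is the grip in N (left out, the last holds). Time passes only in rows, so rows that repeat a pose let the fingers close. It gives the time, the measured TCP pose, the force, the opening and the grip force at its end, in the units of the state.
- arm.sense(): the state, without advancing time (a new reading comes with each control period).
- viewer.snapshot(name): name is "scene" or "top"; returns the picture (384x512x3 uint8, blue, green, red); there is no depth.
- viewer.get_calibration(name): a dict with "mtx" (3x3 intrinsics, pixels), "k1" (the pictures are not rectified: a ray, as slopes to the right and down, at radius r is drawn at 1 + k1 r^2 times it, then the intrinsics apply), "world_to_cam" (4x4, takes a point from world to camera coordinates). Camera axes: x right, y down, z forward; pixel columns grow to the right and rows downward; lengths in mm; the calibration is good to about 2 mm. A picture is of the moment at which its call begins. get_calibration takes no time and is no camera call.
- arm.hand_in(): hands the job in; it is judged then, once.
Trained networks look in the newest picture that a camera, given by its name, has taken for a name from the list of things; names that differ only in an ending like _2 or _b are one class to them, and where a whole thing is asked for, a point or a joint stands for the part that bears it (a point fixed in the world has none). Each returns a list of dicts, best first, with "score" (0 to 1); they miss things now and then, are a little off and sometimes report something else, mostly with a low value. They report only what shows in the picture. A call takes as long as a camera call.
- viewer.boxes_of(thing, camera): "bbox" ([centre column, centre row, width, height] as shares, 0 to 1, of the picture: columns of its width, rows of its height, round what is visible of it).
- viewer.masks_of(thing, camera): "region" (384x512 bool, what is visible of it) and "bbox" ([centre column, centre row, width, height] as shares, 0 to 1, of the picture: columns of its width, rows of its height, round what is visible of it).
The state is a dict: "time": time; "joints": joint angles; "joint_velocities": joint speeds; "joint_efforts": joint torques, N m; "position": TCP position; "ee_rot": TCP orientation; "wrist_force": force on the tool from outside, world axes, zero at the start; "torque": the same for the moment, N m; "gripper_width": finger opening in mm; "grasp_force": force on a finger pad.
Only numpy, scipy, OpenCV 4.12 (cv2) and the standard library are available. Lean on these libraries where they do the work, as an engineer would, in place of code of your own. Each camera call takes 0.05 s, during which the arm holds its last target. There are 200 camera calls.

## Working session

There is one attempt and no reset: what is moved stays moved. The work goes in short steps, Python scripts to look and compute and a shell command to move; the robot and the scene stay as the last step left them, time stands still between calls to the robot, and variables do not carry over. Pictures are saved under pics/ and viewed, at most 10 in all, crops included, and the job is handed in when it is done.

```bash
mkdir -p pics; cat > h.py <<'E'
import numpy as np, cv2
from station import arm, viewer
def ray(cam,uv):
    c=viewer.get_calibration(cam);K=np.array(c["mtx"]);T=np.array(c["world_to_cam"])
    d=np.linalg.inv(K)@np.array([uv[0],uv[1],1.]);xd=d[:2];rd=np.linalg.norm(xd);r=rd
    for _ in range(50): r=rd/(1+c["k1"]*r*r)
    x=xd*(r/rd if rd>0 else 1)
    R=T[:3,:3];o=-R.T@T[:3,3];return o,R.T@np.array([x[0],x[1],1.])
def at(cam,uv,z):
    o,d=ray(cam,uv);return o+d*(z-o[2])/d[2]
def region_world(cam,reg,z):
    """ellipse/circle fit of region's outline on plane z"""
    cs,_=cv2.findContours(reg.astype(np.uint8),cv2.RETR_EXTERNAL,cv2.CHAIN_APPROX_NONE)
    c=max(cs,key=cv2.contourArea)
    c=cv2.convexHull(c)[:,0,:]
    return np.array([at(cam,p,z)[:2] for p in c])
def circ(P):
    P=np.asarray(P);A=np.c_[2*P,np.ones(len(P))];s=np.linalg.lstsq(A,(P**2).sum(1),rcond=None)[0]
    return s[:2],np.sqrt(s[2]+s[:2]@s[:2])
E
python3 - <<'E'
from h import *
for cam in("scene","top"):
    im=viewer.snapshot(cam);cv2.imwrite(f"pics/{cam}0.png",im)
    T=np.array(viewer.get_calibration(cam)["world_to_cam"]);print(cam,(-T[:3,:3].T@T[:3,3]).round())
    for n,z in(("cover_center",87),("wide_pot_mouth",70),("narrow_pot",60),("bench",71),("sanding_block",85),("dish",22)):
        for m in viewer.masks_of(n,cam)[:2]:
            b=m["bbox"];P=region_world(cam,m["region"],z)
            e=cv2.minAreaRect(P.astype(np.float32));c,r=circ(P)
            print(n,round(m["score"],2),"px",[round(b[0]*512),round(b[1]*384),round(b[2]*512),round(b[3]*384)],"circ",c.round(),r.round(1),"rect",np.round(e[0]),np.round(e[1]),round(e[2]))
E
```

```text
scene [1328. -330. 1192.]
cover_center 0.86 px [250, 166, 46, 33] circ [458.  37.] 72.0 rect [457.  35.] [137. 143.] 67
wide_pot_mouth 0.65 px [311, 169, 49, 39] circ [526. 210.] 96.5 rect [528. 211.] [166. 207.] 67
narrow_pot 0.74 px [198, 196, 53, 48] circ [ 486. -177.] 91.5 rect [ 486. -174.] [160. 196.] 88
bench 0.74 px [257, 179, 79, 77] circ [496.  23.] 156.3 rect [498.  23.] [223. 279.] 85
bench 0.34 px [311, 170, 48, 45] circ [527. 210.] 98.5 rect [528. 217.] [172. 210.] 81
sanding_block 0.65 px [277, 197, 28, 18] circ [611.  47.] 45.3 rect [607.  49.] [101.  30.] 84
dish 0.59 px [341, 145, 21, 18] circ [442. 401.] 34.0 rect [441. 402.] [66. 65.] 9
top [3.770e+02 1.000e+00 1.113e+03]
cover_center 0.59 px [246, 231, 52, 49] circ [452.  39.] 68.9 rect [451.  39.] [138. 134.] 65
wide_pot_mouth 0.67 px [180, 214, 57, 57] circ [503. 221.] 85.8 rect [503. 222.] [172. 166.] 83
narrow_pot 0.55 px [319, 232, 60, 59] circ [ 464. -169.] 85.0 rect [ 462. -168.] [164. 171.] 45
narrow_pot 0.17 px [244, 232, 47, 49] circ [454.  41.] 70.5 rect [454.  41.] [138. 140.] 46
bench 0.6 px [248, 224, 88, 92] circ [485.  29.] 150.8 rect [485.  25.] [223. 250.] 84
sanding_block 0.52 px [244, 182, 34, 16] circ [597.  51.] 46.4 rect [600.  51.] [100.  27.] 84
dish 0.69 px [125, 237, 26, 26] circ [440. 401.] 34.6 rect [440. 402.] [66. 68.] 2
dish 0.27 px [249, 223, 89, 94] circ [491.  27.] 160.4 rect [491.  26.] [234. 265.] 84
```

View pics/scene0.png

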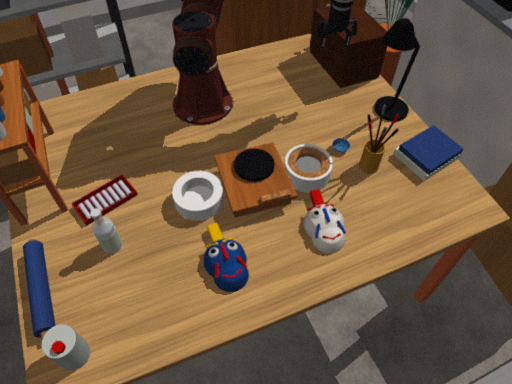

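View pics/top0.png

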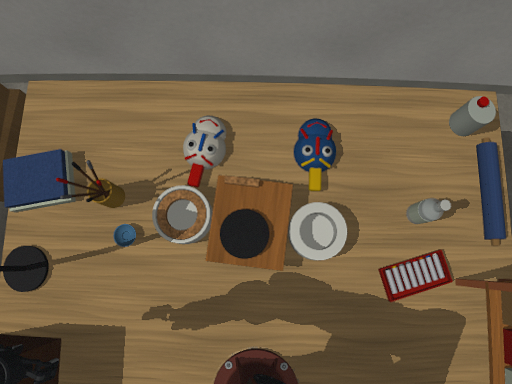

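The top view shows the wide pot with its cork ring at about (180,214), the cover at (246,232) on the bench, and the narrow pot at (319,231). The networks agree with this. I'll open the fingers and use the two tips to push the cover into the pot's mouth, so next I'm refining the centres by fitting silhouettes.

```bash
cat >> h.py <<'E'
from scipy.optimize import least_squares
def proj(cam,P):
    c=viewer.get_calibration(cam);K=np.array(c["mtx"]);T=np.array(c["world_to_cam"])
    X=np.c_[P,np.ones(len(P))]@T[:3].T;x=X[:,:2]/X[:,2:];x=x*(1+c["k1"]*(x**2).sum(1,keepdims=True))
    return x*[K[0,0],K[1,1]]+K[:2,2]
def cyl(cam,reg,r,z0,z1,c0):
    t=np.linspace(0,2*np.pi,90);ci=np.c_[np.cos(t),np.sin(t)]*r
    cs,_=cv2.findContours(reg.astype(np.uint8),cv2.RETR_EXTERNAL,cv2.CHAIN_APPROX_NONE)
    Q=cv2.convexHull(max(cs,key=cv2.contourArea))[:,0,:].astype(np.float32)
    Q=max(cs,key=cv2.contourArea)[:,0,:].astype(float)
    def f(c):
        P=np.r_[np.c_[ci+c,np.full(90,z0)],np.c_[ci+c,np.full(90,z1)]]
        H=cv2.convexHull(proj(cam,P).astype(np.float32))
        return [cv2.pointPolygonTest(H,(float(a),float(b)),True)-.5 for a,b in Q]
    s=least_squares(f,c0,loss="soft_l1",diff_step=1e-3);return s.x.round(1),round(float(np.median(np.abs(s.fun))),2)
E
python3 - <<'E'
from h import *
for cam in("top","scene"):
    viewer.snapshot(cam)
    for n,a in(("cover_center",(70,71,87,[452,39])),("wide_pot_mouth",(84,0,70,[505,224])),("narrow_pot",(84,0,60,[466,-171]))):
        print(cam,n,*cyl(cam,viewer.masks_of(n,cam)[0]["region"],*a))
s=arm.sense();print(s["position"],s["ee_rot"],s["gripper_width"],s["time"],s["wrist_force"])
E
```

```text
Traceback (most recent call last):
IndexError: list index out of range
```

```bash
cat > m.py <<'E'
from h import *
def mask(n,cam):
    for _ in range(4):
        viewer.snapshot(cam);m=viewer.masks_of(n,cam)
        if m: return m[0]
    return None
def run(items):
  for cam in("top","scene"):
    for n,a in items:
        m=mask(n,cam)
        if m: print(cam,n,round(m["score"],2),*cyl(cam,m["region"],*a))
        else: print(cam,n,"none")
E
python3 - <<'E'
from m import *
run((("cover_center",(70,71,87,[452,39])),("wide_pot_mouth",(84,0,70,[505,224])),("narrow_pot",(84,0,60,[466,-171]))))
s=arm.sense();print(s["position"],s["ee_rot"],s["gripper_width"],s["time"],s["wrist_force"])
E
```

```text
top cover_center 0.92 [450.7  39.6] 0.35
top wide_pot_mouth 0.68 [504.7 224.5] 0.28
top narrow_pot 0.98 [ 465.6 -171.4] 0.31
scene cover_center 0.84 [452.   39.4] 0.5
scene wide_pot_mouth 0.81 [503.5 225.2] 0.55
scene narrow_pot 0.6 [ 463.1 -171. ] 0.43
[141.93547985 505.44734112 231.29900611] [-1.79999030e+02 -1.49047970e-03  1.64311995e+02] 85.47983128197869 1.4 [-0.52970721  0.60236764 -0.19281332]
```

```bash
python3 -m inch '[[[-3,-3.2,0,0,0,6],[-6.5,-7,0,0,0,13],[-10,-10.5,0,0,0,20],[-13.5,-14,0,0,0,27],[-17,-17.5,0,0,0,34],[-20,-21,0,0,0,41],[-23,-24.5,0,0,0,48],[-26.5,-28,0,0,0,55],[-30,-31.5,0,0,0,62],[-33,-34.5,0,0,0,69],[-36,-37.5,0,0,0,76],[-39,-40.5,0,0,0,83]]]' 1 20
cat > g.py <<'E'
import sys;from h import *
def goal(x,y,z,yaw):
    s=arm.sense();p=np.array(s["position"]);Y=np.radians(s["ee_rot"][2]);X=np.array([np.cos(Y),np.sin(Y)]);V=np.array([np.sin(Y),-np.cos(Y)])
    d=np.array([x,y])-p[:2];print("pos",p.round(1),np.round(s["ee_rot"],2),"F",np.round(s["wrist_force"],1),"t",s["time"],"-> cm",(X@d/10).round(2),(V@d/10).round(2),((p[2]-z)/10).round(2),"wz",round(-(yaw-s["ee_rot"][2]),2))
if __name__=="__main__": goal(*map(float,sys.argv[1:5]))
E
python3 g.py 429.6 -35.5 110 74.05
```

```text
time: 2.4
position: [378.1, 62.4, 231.7]
ee_rot: [179.9, -0.0, 81.0]
wrist_force: [0.8, 2.0, 0.5]
gripper_width: 85.8
grasp_force: 0.0
pos [378.1  62.4 231.7] [ 1.7994e+02 -2.0000e-02  8.0950e+01] F [0.8 2.  0.5] t 2.4 -> cm -8.86 6.62 12.17 wz 6.9
```

```bash
python3 -m inch '[[[-3,2.2,0,0,0,3],[-6,4.4,0,0,0,5],[-8.9,6.6,1,0,0,6.9],[-8.9,6.6,3,0,0,6.9],[-8.9,6.6,6,0,0,6.9],[-8.9,6.6,9,0,0,6.9],[-8.9,6.6,12,0,0,6.9],[-8.9,6.6,13.5,0,0,6.9],[-8.9,6.6,14,0,0,6.9],[-8.9,6.6,14,0,0,6.9],[-8.9,6.6,14,0,0,6.9]]]'
python3 g.py 429.6 -35.5 61 74.05
```

```text
time: 3.32
position: [429.9, -33.5, 92.0]
ee_rot: [180.0, 0.0, 74.4]
wrist_force: [-0.8, -0.2, 1.1]
gripper_width: 85.2
grasp_force: 0.0
pos [429.9 -33.5  92. ] [179.96   0.    74.41] F [-0.8 -0.2  1.1] t 3.3167 -> cm -0.2 0.03 3.1 wz 0.36
```

```bash
python3 -m inch '[[[-0.2,0,0.5,0,0,0.3],[-0.2,0,1,0,0,0.3],[-0.2,0,1.4,0,0,0.3],[-0.2,0,1.7,0,0,0.3],[-0.2,0,1.8,0,0,0.3],[-0.2,0,1.8,0,0,0.3]]]'
```

```text
time: 3.82
position: [428.6, -35.3, 73.1]
ee_rot: [-180.0, 0.0, 74.1]
wrist_force: [-0.1, -0.3, 0.9]
gripper_width: 85.4
grasp_force: 0.0
```

```bash
python3 -m inch '[[[0,0,0.2,0,0,0],[0,0,0.2,0,0,0],[0,0,0.4,0,0,0],[0,0,0.4,0,0,0]]]'; python3 -m inch '[[[0,0,0.2,0,0,0],[0,0,0.2,0,0,0],[0,0,0.4,0,0,0],[0,0,0.4,0,0,0]]]'
```

```text
time: 4.15
position: [428.7, -35.3, 69.1]
ee_rot: [-180.0, 0.0, 74.1]
wrist_force: [-0.3, -0.5, 0.1]
gripper_width: 85.3
grasp_force: 0.0
time: 4.48
position: [428.7, -35.3, 65.0]
ee_rot: [-180.0, -0.0, 74.1]
wrist_force: [0.4, 0.3, 0.5]
gripper_width: 85.4
grasp_force: 0.0
```

```bash
python3 - <<'E'
from h import *
im=viewer.snapshot("scene");cv2.imwrite("pics/s1.png",cv2.resize(im[120:240,170:370],None,fx=4,fy=4,interpolation=cv2.INTER_CUBIC))
E
python3 g.py 429.6 -35.5 61 74.05
```

```text
pos [428.7 -35.3  65.1] [-179.99    0.     74.11] F [ 0.8  0.7 -0.2] t 4.5333 -> cm 0.01 0.09 0.41 wz 0.06
```

View pics/s1.png

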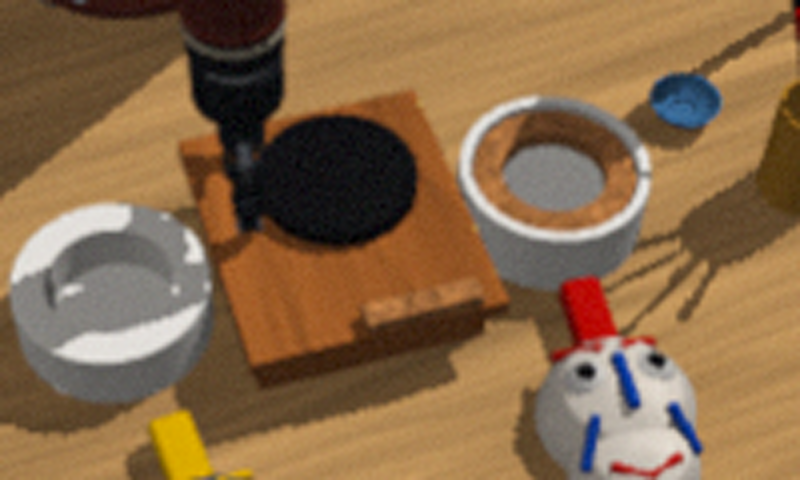

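The crop shows the fingers just behind the cover's edge, at about (245,200), with nothing touching. I'll lower them a little, then push along tool x.

```bash
python3 -m inch '[[[0,0.05,0.2,0,0,0],[0,0.1,0.4,0,0,0],[0,0.1,0.4,0,0,0],[0.4,0.1,0.4,0,0,0],[0.8,0.1,0.4,0,0,0],[1.2,0.1,0.4,0,0,0],[1.6,0.1,0.4,0,0,0],[2,0.1,0.4,0,0,0],[2.5,0.1,0.4,0,0,0],[3,0.1,0.4,0,0,0],[3,0.1,0.4,0,0,0]]]'
python3 - <<'E'
from m import *
run((("cover_center",(70,71,87,[457,60])),))
E
python3 g.py 485.6 160.5 61 74.05
```

```text
time: 5.45
position: [438.3, -5.8, 61.3]
ee_rot: [180.0, -0.0, 74.2]
wrist_force: [0.5, 0.1, 0.2]
gripper_width: 85.6
grasp_force: 0.0
top cover_center 0.65 [456.4  50.5] 1.78
scene cover_center 0.89 [458.6  57.8] 1.07
pos [438.   -6.8  61.3] [-180.      0.     74.12] F [-0.1  0.8  0.4] t 5.65 -> cm 17.39 0.0 0.03 wz 0.07
```

```bash
python3 -m inch '[[[0.5,0,0,0,0,0],[1.1,0,0,0,0,0],[1.8,0,0,0,0,0],[2.5,0,0,0,0,0],[3.2,0,0,0,0,0],[3.9,0,0,0,0,0],[4.6,0,0,0,0,0],[5.3,0,0,0,0,0],[6,0,0,0,0,0],[6.6,0,0,0,0,0],[7,0,0,0,0,0],[7,0,0,0,0,0]]]'
python3 -m inch '[[[0.4,0,0,0,0,0],[0.9,0,0,0,0,0],[1.4,0,0,0,0,0],[1.9,0,0,0,0,0],[2.4,0,0,0,0,0],[2.9,0,0,0,0,0],[3.4,0,0,0,0,0],[3.9,0,0,0,0,0],[4.3,0,0,0,0,0],[4.6,0,0,0,0,0],[4.8,0,0,0,0,0],[4.8,0,0,0,0,0]]]'
python3 - <<'E'
from m import *
run((("cover_center",(70,71,87,[488,170])),("wide_pot_mouth",(84,0,70,[504,225]))))
im=viewer.snapshot("scene");cv2.imwrite("pics/s2.png",cv2.resize(im[120:240,200:400],None,fx=4,fy=4,interpolation=cv2.INTER_CUBIC))
E
python3 g.py 485.6 160.5 61 74.05
```

```text
time: 6.65
position: [457.4, 61.4, 61.3]
ee_rot: [180.0, -0.0, 74.2]
wrist_force: [-0.5, 0.4, -0.3]
gripper_width: 85.8
grasp_force: 0.0
time: 7.65
position: [470.4, 107.1, 61.3]
ee_rot: [-180.0, -0.0, 74.1]
wrist_force: [-0.6, 0.3, -1.1]
gripper_width: 85.3
grasp_force: 0.0
top cover_center 0.41 [541.8  54.9] 2.87
top wide_pot_mouth 0.26 [639.  602.8] 8.0
scene cover_center 0.76 [491.5 171.2] 0.69
scene wide_pot_mouth 0.85 [501.5 222.8] 0.88
pos [470.3 106.7  61.3] [-180.     -0.     74.11] F [ 0.2  0.  -0.4] t 8.4 -> cm 5.59 0.0 0.03 wz 0.06
```

View pics/s2.png

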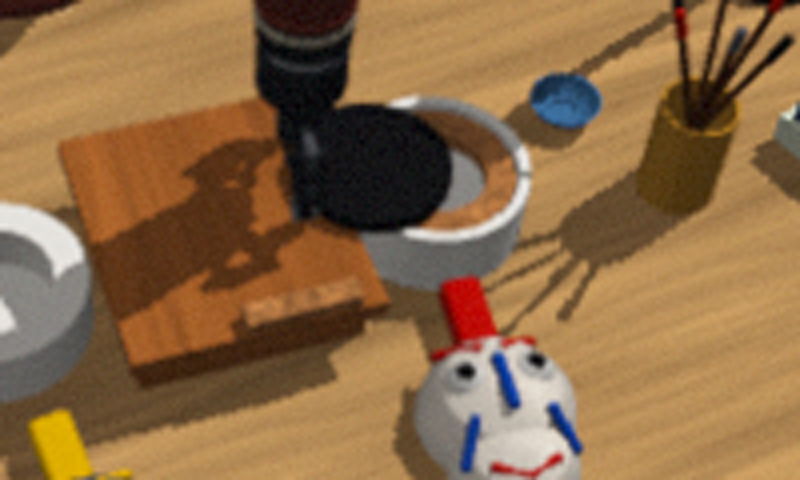

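The crop shows the cover half over the pot at about (380,165), roughly aligned, and the pot hasn't moved. I'll carry on slowly.

```bash
python3 -m inch '[[[0.4,0,0,0,0,0],[0.8,0,0,0,0,0],[1.3,0,0,0,0,0],[1.8,0,0,0,0,0],[2.3,0,0,0,0,0],[2.8,0,0,0,0,0],[3.3,0,0,0,0,0],[3.8,0,0,0,0,0],[4.2,0,0,0,0,0],[4.6,0,0,0,0,0],[4.9,0,0,0,0,0],[5,0,0,0,0,0]]]'
python3 - <<'E'
from m import *
im=viewer.snapshot("scene");cv2.imwrite("pics/s3.png",cv2.resize(im[120:240,230:400],None,fx=4.7,fy=4.7,interpolation=cv2.INTER_CUBIC)[:560])
m=viewer.masks_of("cover_center","scene")[0];print(cyl("scene",m["region"],70,71,87,[503,221]))
m=viewer.masks_of("wide_pot_mouth","scene")[0];print(cyl("scene",m["region"],84,0,70,[503,221]))
E
python3 g.py 485.6 160.5 61 74.05
```

```text
time: 9.4
position: [484.0, 155.3, 61.3]
ee_rot: [-180.0, -0.0, 74.1]
wrist_force: [-0.3, -0.1, -0.9]
gripper_width: 85.3
grasp_force: 0.3
(array([ 756.5, -177.6]), 3.33)
(array([499.9, 226.2]), 1.63)
pos [484.  154.9  61.3] [-180.     -0.     74.12] F [-0.2 -0.3 -0.6] t 9.55 -> cm 0.58 0.0 0.03 wz 0.07
```

View pics/s3.png

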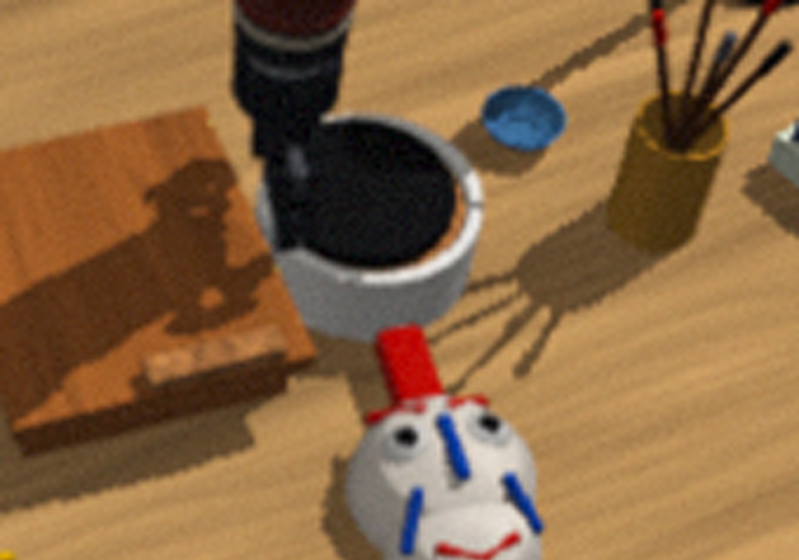

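The cover now dips into the mouth. A thin crescent of cork still shows on the far side at about (455,215), so roughly 5–8 mm remain.

```bash
python3 -m inch '[[[0.15,0,0,0,0,0],[0.3,0,0,0,0,0],[0.4,0,0,0,0,0],[0.5,0,0,0,0,0],[0.6,0,0,0,0,0],[0.6,0,0,0,0,0]]]'
python3 -m inch '[[[0.1,0,0,0,0,0],[0.2,0,0,0,0,0],[0.2,0,0,0,0,0],[0.2,0,0,0,0,0]]]'
python3 - <<'E'
from m import *
im=viewer.snapshot("scene");cv2.imwrite("pics/s4.png",cv2.resize(im[130:200,260:360],None,fx=6,fy=6,interpolation=cv2.INTER_CUBIC))
E
python3 g.py 485.6 160.5 61 74.05
```

```text
time: 10.05
position: [485.8, 160.8, 61.3]
ee_rot: [180.0, -0.0, 74.1]
wrist_force: [0.3, 0.5, -0.6]
gripper_width: 85.4
grasp_force: 0.0
time: 10.38
position: [486.2, 162.6, 61.3]
ee_rot: [180.0, -0.0, 74.1]
wrist_force: [-0.7, -0.0, 0.0]
gripper_width: 85.4
grasp_force: 0.1
pos [486.2 162.6  61.3] [-180.     -0.     74.12] F [-0.1 -0.3 -0.1] t 10.4333 -> cm -0.21 0.0 0.03 wz 0.07
```

View pics/s4.png

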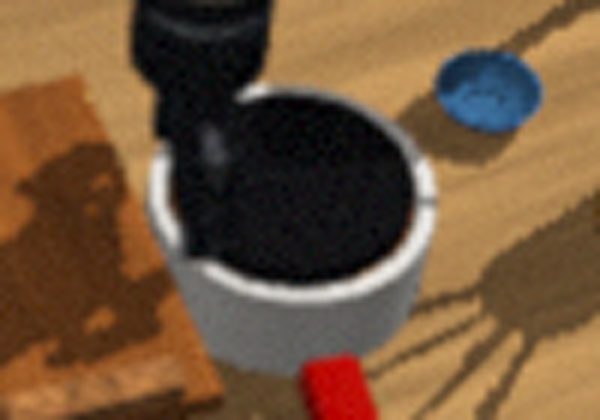

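It looks as if the cover has dropped in. I'll back off, lift and check.

```bash
python3 -m inch '[[[-0.5,0,0,0,0,0],[-1.2,0,0,0,0,0],[-2,0,0,0,0,0],[-3.5,0,-1,0,0,0],[-6,0,-3,0,0,0],[-9,0,-5,0,0,0],[-12,0,-6,0,0,0],[-15,0,-6,0,0,0],[-18,0,-6,0,0,0],[-18,0,-6,0,0,0]]]' -1
python3 - <<'E'
from m import *
for z in (70,):
  run((("cover_center",(70,64,80,[504,225])),("wide_pot_mouth",(84,0,70,[504,225]))))
a=viewer.snapshot("scene")[130:200,260:360];b=viewer.snapshot("top")[180:250,130:230]
cv2.imwrite("pics/s5.png",cv2.resize(np.vstack([a,b]),None,fx=4,fy=4,interpolation=cv2.INTER_CUBIC))
E
python3 g.py 504 225 120 74.05
```

```text
time: 11.27
position: [435.7, -14.5, 121.6]
ee_rot: [180.0, 0.1, 73.9]
wrist_force: [0.3, 0.6, 0.4]
gripper_width: -0.3
grasp_force: 0.0
top cover_center 0.82 [505.6 223.5] 0.28
top wide_pot_mouth 0.68 [503.8 225.2] 0.26
scene cover_center 0.86 [505.2 223.1] 0.57
scene wide_pot_mouth 0.57 [487.9 237.3] 2.6
pos [437.  -10.  121.2] [-179.99   -0.     74.18] F [ 0.4  0.2 -0.4] t 11.7667 -> cm 24.44 0.04 0.12 wz 0.13
```

View pics/s5.png

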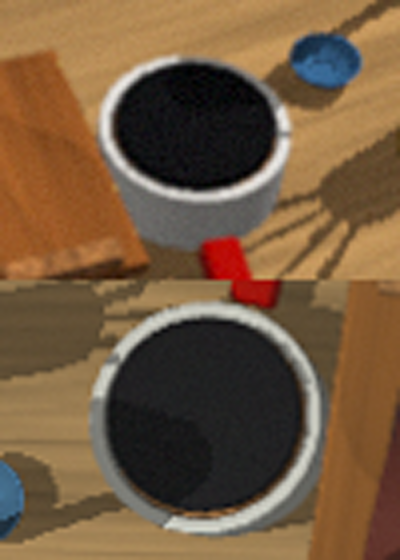

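Both views show the cover dropped into the rim and centred, with an even white ring around it. The pot is where it was. Next I'll press at the centre with the fingers shut.

```bash
python3 -m inch '[[[2.5,0,0,0,0,0],[5,0,0,0,0,0],[8,0,0,0,0,0],[11,0,0,0,0,0],[14,0,0,0,0,0],[17,0,0,0,0,0],[20,0,0,0,0,0],[22.5,0,0,0,0,0],[24,0.1,1,0,0,0],[24.5,0.1,2,0,0,0],[24.5,0.1,3,0,0,0],[24.5,0.1,3.3,0,0,0]]]' -1 60
python3 g.py 504.7 224 74 74.05
```

```text
time: 12.77
position: [503.3, 224.1, 86.2]
ee_rot: [-179.8, 0.1, 74.1]
wrist_force: [-0.4, -0.1, -0.1]
gripper_width: 0.2
grasp_force: 0.0
pos [503.3 224.1  86.2] [-1.7984e+02  1.2000e-01  7.4140e+01] F [-0.4 -0.1 -0.1] t 12.7667 -> cm 0.03 0.14 1.22 wz 0.09
```

```bash
python3 -m inch '[[[0,0,0.1,0,0,0],[0,0,0.2,0,0,0],[0,0,0.3,0,0,0],[0,0,0.4,0,0,0],[0,0,0.4,0,0,0],[0,0,0.4,0,0,0]]]'
python3 -m inch '[[[0,0,0.1,0,0,0],[0,0,0.2,0,0,0],[0,0,0.2,0,0,0],[0,0,0.2,0,0,0]]]'
python3 -m inch '[[[0,0,0.1,0,0,0],[0,0,0.2,0,0,0],[0,0,0.2,0,0,0],[0,0,0.2,0,0,0]]]'
```

```text
time: 13.27
position: [505.1, 224.6, 84.6]
ee_rot: [180.0, -0.0, 74.1]
wrist_force: [-0.1, 0.5, 0.2]
gripper_width: -0.3
grasp_force: 0.0
time: 13.6
position: [504.8, 224.8, 82.2]
ee_rot: [-180.0, 0.0, 74.1]
wrist_force: [0.7, -0.4, -1.2]
gripper_width: 0.4
grasp_force: 0.0
time: 13.93
position: [504.9, 224.7, 80.2]
ee_rot: [-180.0, 0.0, 74.1]
wrist_force: [-0.4, -0.9, 0.5]
gripper_width: -0.1
grasp_force: 0.0
```

```bash
python3 -m inch '[[[0,0,0.1,0,0,0],[0,0,0.2,0,0,0],[0,0,0.2,0,0,0],[0,0,0.2,0,0,0]]]'
python3 -m inch '[[[0,0,0.1,0,0,0],[0,0,0.2,0,0,0],[0,0,0.2,0,0,0],[0,0,0.2,0,0,0]]]'
```

```text
time: 14.27
position: [505.0, 224.8, 78.5]
ee_rot: [180.0, -0.0, 74.1]
wrist_force: [-0.7, -0.1, 3.0]
gripper_width: 0.1
grasp_force: 1.6
time: 14.6
position: [505.0, 224.8, 76.4]
ee_rot: [180.0, -0.0, 74.1]
wrist_force: [-1.2, -0.6, 3.8]
gripper_width: 0.1
grasp_force: 1.7
```

```bash
python3 -m inch '[[[0,0,0.05,0,0,0],[0,0,0.1,0,0,0],[0,0,0.1,0,0,0]]]'
python3 -m inch '[[[0,0,0.05,0,0,0],[0,0,0.1,0,0,0],[0,0,0.1,0,0,0]]]'
```

```text
time: 14.85
position: [505.0, 224.8, 75.4]
ee_rot: [180.0, -0.0, 74.1]
wrist_force: [-1.0, 0.1, 3.8]
gripper_width: 0.0
grasp_force: 2.1
time: 15.1
position: [505.0, 224.8, 74.3]
ee_rot: [180.0, -0.0, 74.1]
wrist_force: [-0.8, 0.5, 4.1]
gripper_width: 0.1
grasp_force: 2.1
```

```bash
python3 -m inch '[[[0,0,0.03,0,0,0],[0,0,0.06,0,0,0],[0,0,0.06,0,0,0]]]'
```

```text
time: 15.35
position: [505.0, 224.8, 74.0]
ee_rot: [180.0, -0.0, 74.1]
wrist_force: [-1.7, -0.1, 7.4]
gripper_width: -0.3
grasp_force: 3.9
```

```bash
python3 -m inch '[[[0,0,0.04,0,0,0],[0,0,0.08,0,0,0],[0,0,0.08,0,0,0]]]'
```

```text
time: 15.6
position: [505.1, 224.8, 73.9]
ee_rot: [180.0, -0.0, 74.1]
wrist_force: [-4.2, -1.1, 16.1]
gripper_width: 0.3
grasp_force: 8.1
```

The seat has hit its stop: the cover top reads 73.9 mm against 74 expected, at 16 N. I'll release, lift clear and check.

```bash
python3 -m inch '[[[0,0,-0.2,0,0,0],[0,0,-0.5,0,0,0],[0,0,-1.5,0,0,0],[0,0,-4,0,0,0],[-2,0,-7,0,0,0],[-5,0,-9,0,0,0],[-8,0,-10,0,0,0],[-12,0,-10,0,0,0],[-16,0,-10,0,0,0],[-20,0,-10,0,0,0],[-24,0,-10,0,0,0],[-24,0,-10,0,0,0]]]'
python3 - <<'E'
from m import *
run((("cover_center",(70,58,74,[504,225])),("wide_pot_mouth",(84,0,70,[504,225]))))
a=viewer.snapshot("scene")[130:200,260:360];b=viewer.snapshot("top")[180:250,130:230]
cv2.imwrite("pics/s6.png",cv2.resize(np.vstack([a,b]),None,fx=4,fy=4,interpolation=cv2.INTER_CUBIC))
print(arm.sense()["wrist_force"],arm.sense()["position"])
E
```

```text
time: 16.6
position: [437.7, -11.4, 173.5]
ee_rot: [180.0, 0.1, 73.8]
wrist_force: [0.6, 0.4, -0.7]
gripper_width: 0.0
grasp_force: 0.0
top cover_center 0.88 [504.6 224.3] 0.25
top wide_pot_mouth 0.95 [504.3 225.2] 0.27
scene cover_center 0.55 [503.7 225. ] 0.77
scene wide_pot_mouth 0.92 [501.7 225.9] 1.85
[-0.44791961 -0.13030609 -0.00931993] [439.3344389   -5.25827687 172.83617381]
```

View pics/s6.png

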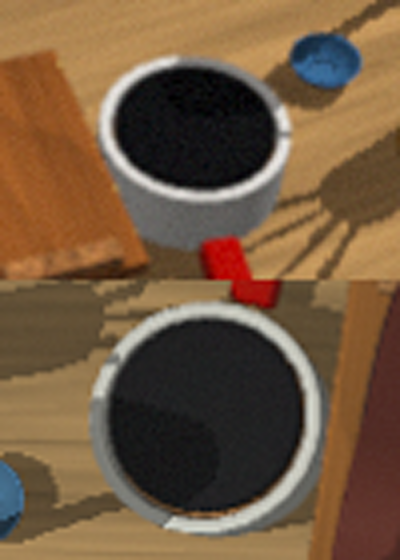

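Both views show the cover seated level and centred, with an even ring around it. The pot hasn't moved and the arm is clear, so I'm handing in.

```bash
python3 -c "
from station import arm
print(arm.hand_in())"
```

```text
the job is handed in; nothing more can be done
None
```

The cover is on the wide pot, pressed down to its stop (16 N peak at the wrist), level and centred to about 1 mm by camera; the arm is clear and the job is handed in, with no verdict returned.

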